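# Hold a glass bottle square in the corner of the coding jig

### The job

Lift the square amber glass bottle and stand it upright on the bed of the coding jig, then press it squarely into the corner so that it pushes back both sprung fences at once, each about half-way (7 mm) and never to the end of its travel, and finish while still holding it pressed there: do not let go. It is glass, so grip it gently (keep the squeeze under about 50 N), and leave the round bottles, the wooden block and the cap bin where they are.

Things in the scene. Friction and masses are not known exactly. Their poses are not given: they have to be found in the camera images.
- bottle_mid (a point): Square amber glass bottle, black cap, orange neck ring, 120 to 230 g, standing on the table. Body 46 x 46 mm, 68 mm high, then a neck and a 28 mm wide cap from 74 to 92 mm. The point is on its upright axis, half-way up, 46 mm above its underside; x and y square to the flat sides, z up. All four sides are alike: any may face the fences.
- jig_corner (a point): Corner of the fixed coding jig: point on the top of its bed, 10 mm above the table, where the faces of the two resting fences would meet. x axis: the way the yellow fence is pushed back; y: the way the blue one is; z up. The free bed is on the -x, -y side. All upright parts of the jig are only 18 mm high above the bed: fingers gripping the bottle at its middle or higher pass over them.
- fence_x (a joint): How far the yellow fence is pushed back along the jig's +x, m: 0 at rest, 0.014 at the end of its travel. It is sprung, 0.6 N per mm. The bar is 100 mm long (along y, from 4 mm to 104 mm from the corner), 10 mm thick, its top 18 mm above the bed.
- fence_y (a joint): How far the blue fence is pushed back along the jig's +y, m: 0 at rest, 0.014 at the end of its travel. It is sprung, 0.6 N per mm. The bar is 100 mm long (along x, from 4 mm to 104 mm from the corner), 10 mm thick, its top 18 mm above the bed.
- jig: The coding jig: fixed grey bed 190 x 190 mm, 10 mm thick, flat on the table; origin at the middle of its underside, axes as for its corner, which lies 45 mm in x and 45 mm in y from here. Fixed steel backing bars, 18 mm high above the bed, stand 25 to 37 mm behind the resting fence faces.
- round_a_mid (a point): A round amber bottle with an orange ring, 44 mm wide, 84 mm high, loose; the point is on its axis 40 mm up. Leave it alone.
- round_b_mid (a point): A second round amber bottle, the same. Leave it alone.
- wood_block: A loose wooden block 70 x 130 x 45 mm high; origin at the centre of its underside. Leave it alone.
- cap_bin: A loose open blue bin of black caps, 90 x 90 x 50 mm high; origin at the centre of its underside. Leave it alone.

How it is judged:
By the outcome, as a careful person would: the job done as asked, in the order asked, and still so for the second after the job is handed in, while the arm keeps its last pose, push and grip.
It also fails if it takes over 35 s, if anything falls off the work surface, if the arm or the gripper's body presses on something with over 40 N, if the wrist force passes 120 N, or if a joint passes its speed limit or range.

### The arm

A 6-joint arm with a two-finger parallel gripper is mounted at the origin on the work surface. World frame = base frame: x ahead of the robot, y to its left, z up, the work surface at z = 0. Lengths are in m, angles in rad, forces in N, time in s.
With the tool pointing down it reaches from about 0.375 to 0.975 m from the base axis. Payload 3.8 kg.
Tool frame: the origin (TCP) lies midway between the tips of the shut fingers; the grasp point (between the pads) lies 19 mm behind it; x points along the fingers, y is the direction in which the jaws open and shut, and the axes are right-handed (so a half turn about x gives the same grasp; the last joint's range is limited). The gripper opens to 85 mm and grips with 20 to 120 N. Pads are 22 mm wide; open, the fingers measure 114 mm over their backs; the gripper's body (76 mm by 85 mm) begins 54 mm behind the grasp point. The pads swing forward as they close: fully open they stand 13 mm farther back than shut.
Start: joints at [-1.314, 0.264, 1.604, -0, 1.274, -0.037], TCP at [0.195, -0.646, 0.231] pointing down, gripper open.
Joint ranges: [-2.63, 2.63], [-0.94, 2.18], [0.31, 2.57], [-1.31, 4.45], [0, 2.66], [-2.55, 2.55]. Speed limits (rad/s): [2.57, 2.57, 3.14, 3.14, 3.14, 3.14].

### API

Orientations are given as a rotation vector (axis times angle).
In Python, from workcell import read_state, read_camera, get_calibration, finish_job gives the robot as it stands. The module is installed in compiled form; this text tells all that it offers.
- The arm moves only by the shell command python3 -m creep 'ROWS' [FORCE]. ROWS is JSON, a list of rows, each a list of 3 entries, a list of its own where there are three numbers: the closure in counts, from 0 (fully open) to 255 (shut), then the shift along the world's x, y, z in mm, then the turn about the world's z in rad. In form: [[hand, [tx, ty, tz], spin], ...]. A call has exactly 8 rows; each row shifts and turns the commanded pose from where the row before left it; what a row does not reach is not made up. A row lasts 1/12 s, in which the tool goes at most 41.7 mm and 7.16 degrees, less where a joint would pass 70% of its speed; a pose out of reach is approached as far as the arm can. A call is refused whole if a number of a shift passes 41.7 or a number of a turn 0.125, either way. A call with a gripper value outside its range is refused whole. The fingers move at their own pace and stop on an object; FORCE is the grip in N (left out, the last holds). Time passes only in rows, so rows that do not move let the fingers close, or fill a call up. It gives the time, the measured TCP pose, the force and the opening at its end, in the units of the state.
- read_state(): the state, without advancing time (a new reading comes with each control period).
- read_camera(name): name is "scene" or "top" or "wrist"; returns (picture, depth): 480x640x3 uint8, blue, green, red; 480x640 float32, m along the optical axis (not along the pixel's ray), 0 where there is no reading.
- get_calibration(name): a dict with "K" (3x3 intrinsics, pixels), "eye" and "orientation" of the camera in the world. Camera axes: x right, y down, z forward; pixel columns grow to the right and rows downward; lengths in m; the calibration is good to about 2 mm. The wrist camera is an equidistant fisheye: a pixel r from the principal point sees the ray r / f radians off the axis. A picture is of the moment at which its call begins: read the wrist's pose just before it. get_calibration takes no time and is no camera call; for the wrist camera it gives the pose at the moment of the call.
- finish_job(): hands the job in, once; it reports no verdict.
The state is a dict: "time": time; "q": joint angles; "joint_vel": joint speeds; "joint_torque": joint torques, N m; "tool_pos": TCP position; "tcp_rot": TCP orientation; "wrist_force": force on the tool from outside, world axes, zero at the start; "torque": the same for the moment, N m; "width": opening from 0.0 (shut) to 1.0 (fully open).
Only numpy, scipy, OpenCV 4.12 (cv2) and the standard library are available. Lean on these libraries where they do the work, as an engineer would, in place of code of your own. Each camera call takes 0.05 s, during which the arm holds its last target.

## Working session

There is one attempt and no reset: what is moved stays moved. The work goes in short steps, Python scripts to look and compute and a shell command to move; the robot and the scene stay as the last step left them, time stands still between calls to the robot, and variables do not carry over. Pictures are saved under pics/ and viewed, and the job is handed in when it is done.

```bash
mkdir -p pics; python3 - <<'E'
from workcell import *
import cv2,numpy as np
for n in ["scene","top"]:
    p,d=read_camera(n); cv2.imwrite(f"pics/{n}0.png",p); np.save(f"pics/{n}0.npy",d)
    c=get_calibration(n); print(n,c)
s=read_state(); print(s)
E
```

```text
scene {'K': array([[478.02936888,   0.        , 322.18179396],
       [  0.        , 478.02936888, 242.87510972],
       [  0.        ,   0.        ,   1.        ]]), 'eye': array([ 1.19362767, -0.2748813 ,  0.76989935]), 'orientation': array([-2.07514637, -1.32381284,  0.50262303])}
top {'K': array([[547.23459541,   0.        , 308.77951211],
       [  0.        , 547.23459541, 240.6887381 ],
       [  0.        ,   0.        ,   1.        ]]), 'eye': array([0.38107582, 0.00933702, 1.14330148]), 'orientation': array([-2.15934837,  2.04598049, -0.22517878])}
{'time': 0.1, 'q': array([-1.31388572e+00,  2.64699897e-01,  1.60525089e+00, -5.82302175e-06,
        1.27367389e+00, -3.68698484e-02]), 'joint_vel': array([-0.00047304, -0.00136168, -0.00316345,  0.00087466, -0.00157308,
       -0.00029104]), 'joint_torque': array([ 2.30299638e-04, -5.16706824e+01, -3.68592095e+01, -5.75837430e-05,
        6.28602007e-03, -2.85407486e-05]), 'tool_pos': array([ 0.19531035, -0.64543937,  0.23006436]), 'tcp_rot': array([ 2.06416908,  0.30754993, -2.06464624]), 'wrist_force': array([-0.32393626, -0.47336918, -0.4007512 ]), 'torque': array([-0.02779818, -0.02604796,  0.05193706]), 'width': 1.0007996045361538}
```

View pics/scene0.png

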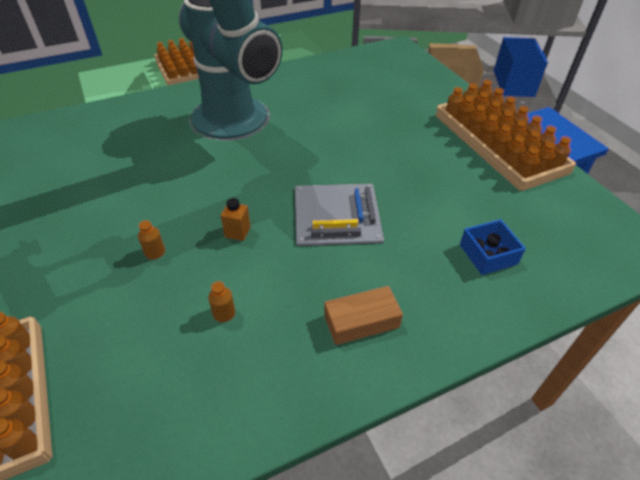

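View pics/top0.png

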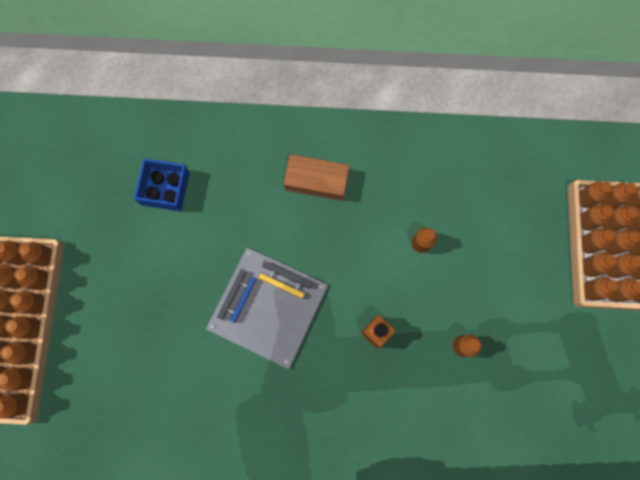

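The scene view shows the jig, with yellow and blue fences, at about (338,215) and the square bottle at (236,220). In the top view the jig is at (268,308), the square bottle at (380,331), the round bottles at (425,240) and (467,346), the block at (317,177) and the bin at (162,184). Next I'll measure them.

```bash
cat > h.py <<'E'
from workcell import *
import cv2,numpy as np
from scipy.spatial.transform import Rotation as R
def cast(c,uv,z):
    uv=np.atleast_2d(np.asarray(uv,float)); K=c["K"]
    r=np.c_[(uv[:,0]-K[0,2])/K[0,0],(uv[:,1]-K[1,2])/K[1,1],np.ones(len(uv))]
    w=r@R.from_rotvec(c["orientation"]).as_matrix().T
    e=c["eye"]; return e+w*((z-e[2])/w[:,2])[:,None]
def pts(c,d):
    K=c["K"]; v,u=np.mgrid[:480,:640]
    r=np.stack([(u-K[0,2])/K[0,0]*d,(v-K[1,2])/K[1,1]*d,d],-1)
    return r@R.from_rotvec(c["orientation"]).as_matrix().T+c["eye"]
E
python3 - <<'E'
from h import *
p=cv2.imread("pics/top0.png"); d=np.load("pics/top0.npy"); c=get_calibration("top")
hsv=cv2.cvtColor(p,cv2.COLOR_BGR2HSV); P=pts(c,d)
v,u=np.mgrid[:480,:640]
def roi(m,a,b,x,y): return (m&(u>a)&(u<b)&(v>x)&(v<y)).astype(np.uint8)
H,S,V=[hsv[...,i].astype(int) for i in range(3)]
def rect(m,z,name):
    cs,_=cv2.findContours(m,cv2.RETR_EXTERNAL,cv2.CHAIN_APPROX_NONE); k=max(cs,key=cv2.contourArea)
    bx=cv2.boxPoints(cv2.minAreaRect(k)); w=cast(c,bx,z)
    # rect in world
    ww=cast(c,k[:,0],z)[:,:2].astype(np.float32)
    r=cv2.minAreaRect(ww*1000)
    print(name,"px",bx.round(1).tolist(),"world c",np.round(r[0],1),"size",np.round(r[1],1),"ang",round(r[2],2),"z med",np.nanmedian(P[...,2][m>0]).round(4)); return w
rect(roi(S<60,200,335,245,372),0.010,"bed")
rect(roi((abs(H-25)<6)&(S>150)&(V>120),200,335,245,372),0.028,"yellow")
rect(roi((abs(H-112)<10)&(S>130),200,335,245,372),0.028,"blue")
m=roi((H<22)&(S>120)&(V>60),355,405,305,355)
rect(m,0.068,"bottle body")
print("bottle z", np.round(np.percentile(P[...,2][m>0],[5,25,50,75,95]),4))
top=roi((abs(P[...,2]-0.068)<0.006),355,405,305,355); rect(top,0.068,"shoulder")
cap=roi((P[...,2]>0.082),355,405,305,355); rect(cap,0.092,"cap by depth")
cap=roi((V<50),355,405,305,345)&cv2.dilate(m,np.ones((3,3))); rect(roi((V<60)&(S<150),365,396,318,345),0.092,"cap dark")
for n,(a,b,x,y) in dict(ra=(405,442,222,256),rb=(450,485,330,360)).items():
    rect(roi((H<22)&(S>120)&(V>60),a,b,x,y),0.06,n)
big=cv2.resize(p[240:380,200:420],None,fx=3.6,fy=3.6,interpolation=cv2.INTER_CUBIC); cv2.imwrite("pics/topz.png",big)
E
```

```text
bed px [[204.39999389648438, 329.3999938964844], [244.60000610351562, 244.60000610351562], [329.5, 284.79998779296875], [289.29998779296875, 369.6000061035156]] world c [489.4 100.8] size [193.  191.5] ang 68.0 z med 0.0093
yellow px [[259.20001220703125, 277.70001220703125], [261.0, 273.70001220703125], [303.79998779296875, 293.29998779296875], [301.8999938964844, 297.29998779296875]] world c [531.7  73.2] size [96.9  9. ] ang 68.41 z med 0.0272
blue px [[229.8000030517578, 319.3999938964844], [251.0, 277.0], [255.39999389648438, 279.20001220703125], [234.1999969482422, 321.6000061035156]] world c [499.6 150.3] size [10.1 95.8] ang 67.8 z med 0.0269
bottle body px [[360.5, 331.5], [378.5, 313.5], [396.0, 331.0], [378.0, 349.0]] world c [ 447.4 -122.6] size [47.1 49.9] ang 47.85 z med 0.0681
bottle z [0.0314 0.0652 0.0681 0.0705 0.0906]
shoulder px [[362.0, 330.0], [378.5, 313.5], [395.5, 330.5], [379.0, 347.0]] world c [ 449.3 -123.6] size [45.8 45.7] ang 47.81 z med 0.068
cap by depth px [[373.0, 323.0], [387.0, 323.0], [387.0, 337.0], [373.0, 337.0]] world c [ 448.4 -123. ] size [26.4 26.6] ang 1.63 z med 0.0913
cap dark px [[373.0, 330.0], [381.0, 322.0], [389.0, 330.0], [381.0, 338.0]] world c [ 448.4 -124.8] size [21.1 21.8] ang 47.04 z med 0.0912
ra px [[407.5, 241.5], [425.5, 223.5], [439.5, 237.5], [421.5, 255.5]] world c [ 636.8 -210.5] size [39.8 53.7] ang 47.33 z med 0.0608
rb px [[453.0, 335.0], [480.0, 335.0], [480.0, 356.0], [453.0, 356.0]] world c [ 429.7 -295.9] size [40.1 53.3] ang 3.09 z med 0.0605
```

View pics/topz.png

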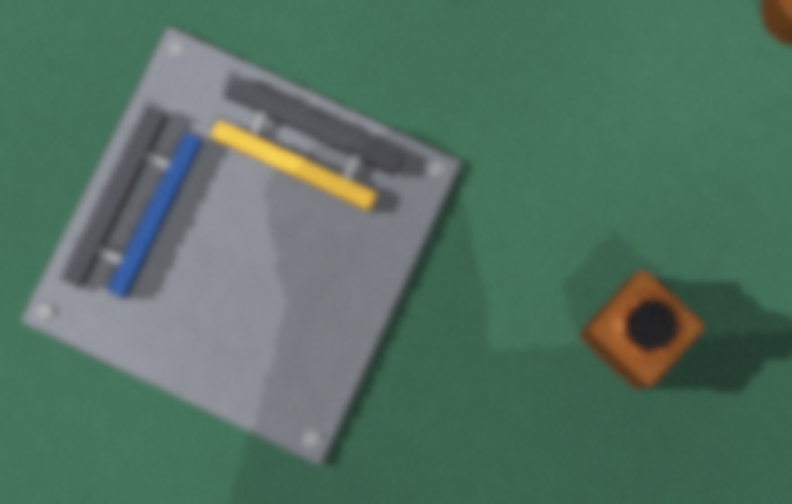

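The jig comes out the same from three cues: corner about (547.7, 125.4) mm, x axis at −22°. The bottle is at about (449, −123) with sides at 47.8° and −42.2°. I'll cross-check the bottle in the scene view and work out the tool yaw.

```bash
python3 - <<'E'
from h import *
s=read_state(); M=R.from_rotvec(s["tcp_rot"]).as_matrix(); print(M.round(3)); print("jaw ang",np.degrees(np.arctan2(M[1,1],M[0,1])))
c=get_calibration("scene"); p=cv2.imread("pics/scene0.png"); P=pts(c,np.load("pics/scene0.npy"))
hsv=cv2.cvtColor(p,cv2.COLOR_BGR2HSV); v,u=np.mgrid[:480,:640]
roi=(u>215)&(u<255)&(v>195)&(v<245)
m=roi&(P[...,2]>0.084); w=P[m]; print("cap pts",m.sum(),w.mean(0),w.max(0),w.min(0))
m2=roi&(P[...,2]<0.1)&(P[...,2]>0.012)&(hsv[...,1]>120)&(hsv[...,0]<22); w=P[m2]; 
r=cv2.minAreaRect((w[:,:2]*1000).astype(np.float32)); print("body",r)
dk=roi&(hsv[...,2]<50)&(v<212); vv,uu=np.where(dk); print("dark",dk.sum(),uu.mean(),vv.mean(),cast(c,[[uu.mean(),vv.mean()]],0.085))
# jig fences
for n,(lo,hi) in dict(y=(19,31),b=(102,122)).items():
    k=(u>290)&(u<385)&(v>180)&(v<248)&(hsv[...,0]>lo)&(hsv[...,0]<hi)&(hsv[...,1]>150)&(P[...,2]>0.022); w=P[k]; print(n,k.sum(),np.median(w,0),cv2.minAreaRect((w[:,:2]*1000).astype(np.float32)))
E
```

```text
[[-0.001  0.29  -0.957]
 [ 0.002 -0.957 -0.29 ]
 [-1.    -0.002 -0.   ]]
jaw ang -73.16751780339621
cap pts 148 [ 0.50826869 -0.13478471  0.1426241 ] [ 1.19362767 -0.10975994  0.76989935] [ 0.43569482 -0.2748813   0.08459529]
body ((452.3994140625, -124.19125366210938), (47.226078033447266, 45.87705993652344), 51.4941291809082)
dark 108 232.52777777777777 203.86111111111111 [[ 0.447995   -0.12359993  0.085     ]]
y 200 [0.53593894 0.07363803 0.02855695] ((534.657958984375, 75.50254821777344), (97.35074615478516, 13.00346851348877), 68.22406768798828)
b 99 [0.51038739 0.14667299 0.02956491] ((505.99029541015625, 149.13531494140625), (7.655399799346924, 94.91888427734375), 67.71351623535156)
```

```bash
python3 -m creep '[[0,[16,33,-4],0.034],[0,[16,33,-4],0.034],[0,[16,33,-4],0.034],[0,[16,33,-4],0.034],[0,[16,33,-4],0.034],[0,[16,33,-4],0.034],[0,[16,33,-4],0.034],[0,[16,33,-4],0.034]]' 40
```

```text
time: 0.77
tool_pos: [0.3236, -0.3801, 0.1986]
tcp_rot: [1.9, 0.554, -1.9]
wrist_force: [0.4, -0.8, 1.0]
width: 1.001
```

```bash
python3 -m creep '[[0,[16,33,-3],0.034],[0,[16,33,-3],0.034],[0,[16,33,-3],0.034],[0,[16,33,-3],0.034],[0,[16,33,-3],0.034],[0,[16,33,-3],0.034],[0,[14,28,-3],0.034],[0,[11,20,-3],0.031]]'; python3 -c "
from h import *
s=read_state(); M=R.from_rotvec(s['tcp_rot']).as_matrix(); print('jaw',np.degrees(np.arctan2(M[1,1],M[0,1])),s['tool_pos'],s['q'])
p,d=read_camera('wrist'); cv2.imwrite('pics/w1.png',p); c=get_calibration('wrist');print(c)
p,d=read_camera('top'); cv2.imwrite('pics/t1.png',p)"
```

```text
time: 1.43
tool_pos: [0.4447, -0.1334, 0.1748]
tcp_rot: [1.726, 0.769, -1.725]
wrist_force: [-0.0, -1.3, -0.7]
width: 1.007
jaw -41.99245909753569 [ 0.44474937 -0.13342761  0.17481826] [-3.45627378e-01 -9.68414203e-02  2.10070976e+00  7.54565913e-04
  1.13825422e+00  3.86962976e-01]
{'K': array([[371.64829954,   0.        , 318.76312071],
       [  0.        , 371.64829954, 238.92524817],
       [  0.        ,   0.        ,   1.        ]]), 'eye': array([ 0.50017665, -0.07221386,  0.31566315]), 'orientation': array([ 2.65415886, -1.01385451, -0.16621421])}
```

View pics/w1.png

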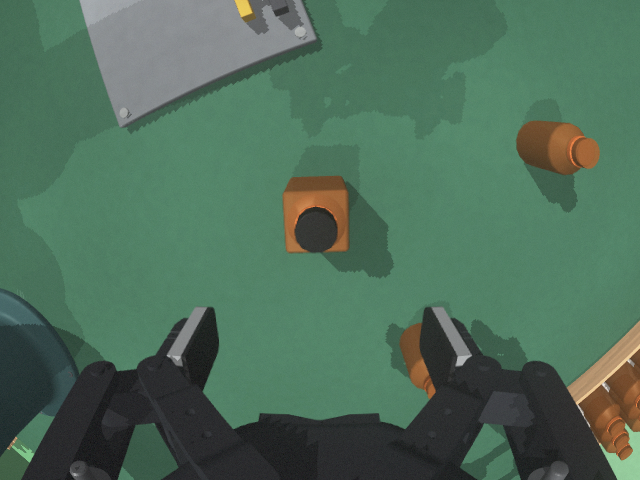

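```bash
python3 -c "
from h import *
s=read_state();print(s['tool_pos'])
c=get_calibration('wrist'); p,d=read_camera('wrist'); v,u=np.mgrid[:480,:640]
K=c['K']; x=u-K[0,2]; y=v-K[1,2]; r=np.hypot(x,y); t=r/K[0,0]; 
ray=np.stack([np.sin(t)*x/r,np.sin(t)*y/r,np.cos(t)],-1); ray/=ray[...,2:]
P=(ray*d[...,None])@R.from_rotvec(c['orientation']).as_matrix().T+c['eye']
near=(np.hypot(P[...,0]-.449,P[...,1]+.123)<.045)&(d>0)
sh=near&(abs(P[...,2]-.066)<.006); w=P[sh]; print('sh',sh.sum(),cv2.minAreaRect((w[:,:2]*1000).astype(np.float32)))
cp=near&(abs(P[...,2]-.091)<.005); w=P[cp]; print('cap',cp.sum(),np.median(w,0),cv2.minAreaRect((w[:,:2]*1000).astype(np.float32)))
"
```

```text
[ 0.44488419 -0.13314172  0.17440644]
sh 2371 ((450.7671813964844, -125.11265563964844), (45.8099365234375, 45.987098693847656), 49.96949768066406)
cap 1452 [ 0.45119545 -0.12444219  0.0905431 ] ((450.5615539550781, -125.02108001708984), (27.39841079711914, 26.994125366210938), 6.308441162109375)
```

The wrist view shows the bottle centred and square to the jaws at (316,225). The wrist depth puts its axis at (450.6, −125.0), within 2 mm of the top view. I'll centre over it and go down.

```bash
python3 -m creep '[[0,[5,9,-15],0],[0,[0,0,-25],0],[0,[0,0,-25],0],[0,[0,0,-25],0],[0,[0,0,-25],0],[0,[0,0,-18],0],[0,[0,0,-10],0],[0,[0,0,0],0]]'; python3 -c "
from h import *
p,d=read_camera('wrist'); cv2.imwrite('pics/w2.png',p)"
```

```text
time: 2.25
tool_pos: [0.4468, -0.1273, 0.0299]
tcp_rot: [1.726, 0.768, -1.733]
wrist_force: [-0.1, 0.1, 0.2]
width: 0.997
```

View pics/w2.png

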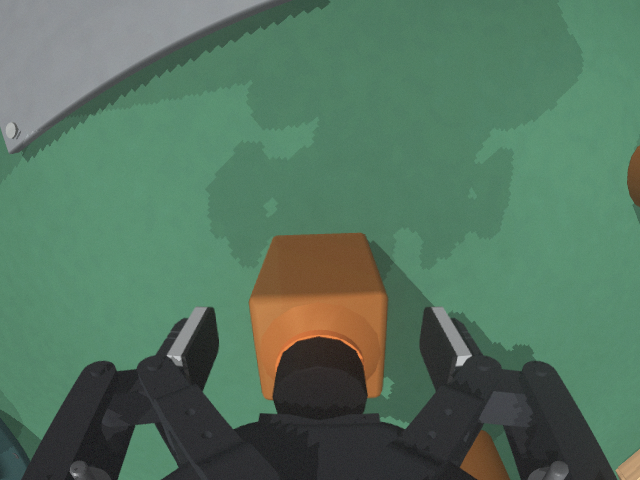

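The bottle stands between the pads, spanning columns 250 to 386, square to the jaws and slightly ahead of them. I'll nudge about 3 mm forward and close gently.

```bash
python3 -m creep '[[0,[3,3,-2],0],[0,[0,0,0],0],[255,[0,0,0],0],[255,[0,0,0],0],[255,[0,0,0],0],[255,[0,0,0],0],[255,[0,0,0],0],[255,[0,0,0],0]]' 40
```

```text
time: 2.97
tool_pos: [0.4532, -0.1242, 0.0311]
tcp_rot: [1.728, 0.765, -1.726]
wrist_force: [-0.5, -0.5, 6.1]
width: 0.529
```

```bash
python3 -c "
from h import *
p,d=read_camera('wrist'); cv2.imwrite('pics/w3.png',p);s=read_state();print(s['tool_pos'],s['width'],s['wrist_force'])
p,d=read_camera('scene'); cv2.imwrite('pics/s3.png',cv2.resize(p[140:300,130:400],None,fx=2.9,fy=2.9))"
```

```text
[ 0.45321492 -0.12420571  0.03107121] 0.5371978978257264 [-0.43018159  0.14504245  5.28036094]
```

View pics/w3.png

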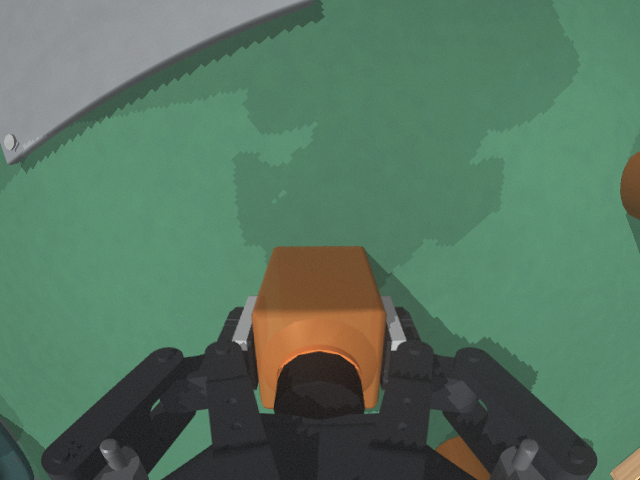

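View pics/s3.png

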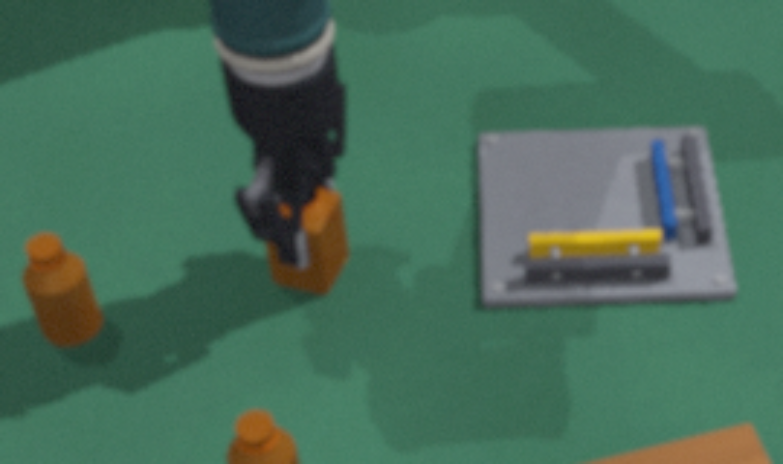

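Gripped at width 0.53, about 45 mm, with the bottle upright between the pads. I'll lift it and carry it over the free bed.

```bash
python3 -m creep '[[255,[0,0,10],0],[255,[0,0,25],0],[255,[0,0,25],0],[255,[2,10,5],0.02],[255,[6,22,0],0.04],[255,[7,28,0],0.045],[255,[7,28,0],0.045],[255,[6,28,0],0.045]]'
```

```text
time: 3.73
tool_pos: [0.48, -0.0065, 0.0948]
tcp_rot: [1.594, 0.905, -1.595]
wrist_force: [0.4, 0.7, -1.2]
width: 0.532
```

```bash
python3 -m creep '[[255,[6,28,0],0.045],[255,[6,28,0],0.045],[255,[6,28,0],0.045],[255,[4,20,0],0.02],[255,[1,10,0],0],[255,[0,0,0],0],[255,[0,0,0],0],[255,[0,0,0],0]]';python3 -c "
from h import *
s=read_state(); M=R.from_rotvec(s['tcp_rot']).as_matrix(); print('jaw',np.degrees(np.arctan2(M[1,1],M[0,1])),s['tool_pos'],s['wrist_force'],s['width'])
for n in ['wrist','top','scene']:
  p,d=read_camera(n); cv2.imwrite(f'pics/{n}4.png',p if n=='wrist' else cv2.resize(p[220:390,170:390] if n=='top' else p[130:270,240:430],None,fx=3.5,fy=3.5))
"
```

```text
time: 4.4
tool_pos: [0.5027, 0.1051, 0.0948]
tcp_rot: [1.487, 1.001, -1.489]
wrist_force: [0.3, 0.7, -1.4]
width: 0.536
jaw -22.14010028089632 [0.50268579 0.10507328 0.09477067] [ 0.25717013  0.66486562 -1.36415234] 0.5362218527821454
```

View pics/wrist4.png

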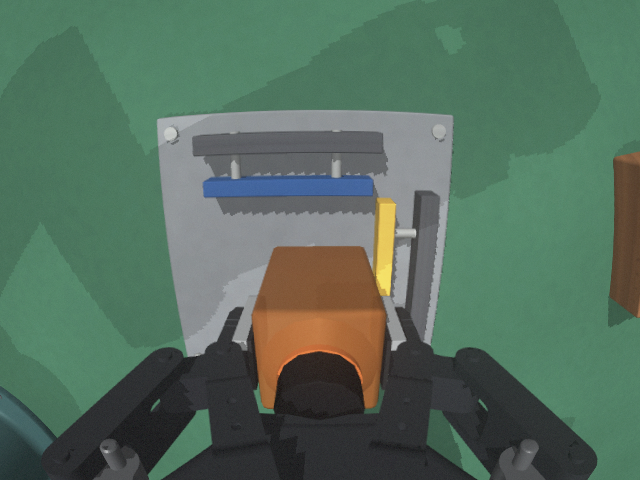

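View pics/top4.png

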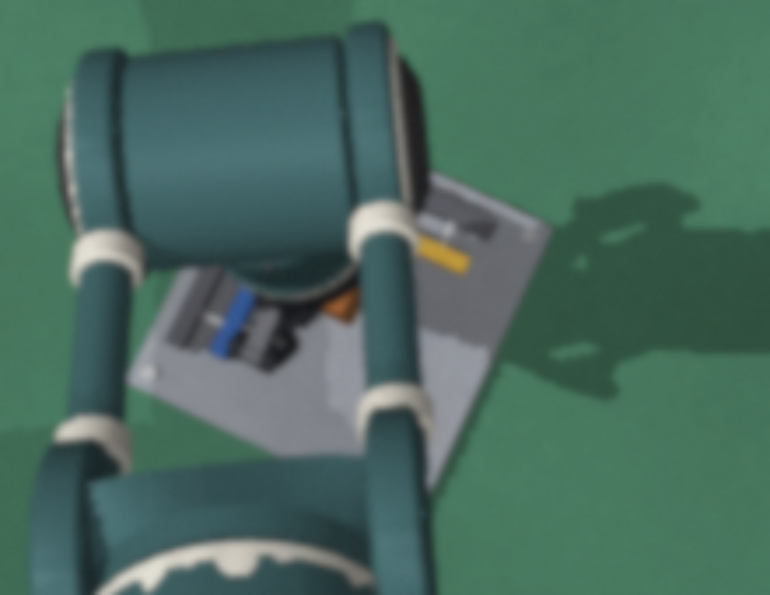

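View pics/scene4.png

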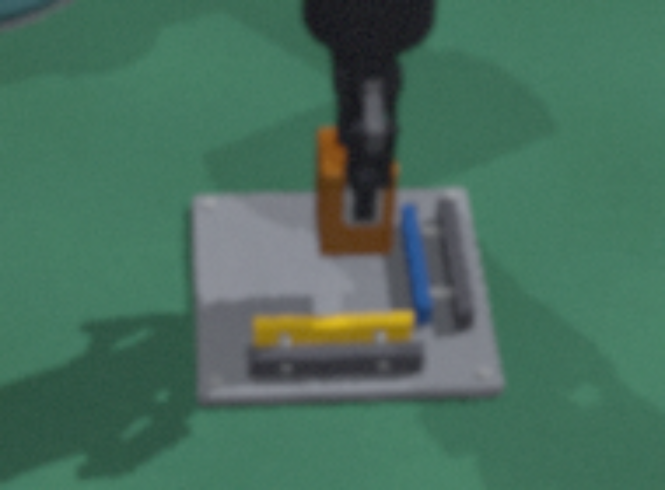

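The wrist view shows the bottle over the bed and square to the fences: blue bar at rows 178 to 196, yellow bar at columns 376 to 395. I'll measure the bottle and fences from the same wrist depth image.

```bash
cat >> h.py <<'E'
v,u=np.mgrid[:480,:640]
def wr(save=None):
    c=get_calibration('wrist'); p,d=read_camera('wrist')
    if save: cv2.imwrite(save,p)
    K=c['K']; x=u-K[0,2]; y=v-K[1,2]; r=np.hypot(x,y); t=r/K[0,0]
    ray=np.stack([np.sin(t)*x/r,np.sin(t)*y/r,np.cos(t)],-1); ray/=ray[...,2:]
    P=(ray*d[...,None])@R.from_rotvec(c['orientation']).as_matrix().T+c['eye']
    return p,d,P
def rep(save=None,a=-22.0):
    p,d,P=wr(save); s=read_state(); hsv=cv2.cvtColor(p,cv2.COLOR_BGR2HSV); H,S=hsv[...,0].astype(int),hsv[...,1]
    Rj=R.from_euler('z',a,degrees=True).as_matrix(); C=np.array([.5477,.1254,.01])
    J=((P-C)@Rj)*1000   # jig frame mm
    ok=d>0
    A=ok&(v<420)&(u>120)&(u<460)
    b=A&(abs(H-112)<12)&(S>130)&(abs(J[...,2]-18)<4); y=A&(abs(H-25)<6)&(S>150)&(abs(J[...,2]-18)<4)
    o=A&(H<18)&(S>120)&(u>240)&(u<400)&(v>200)
    q=lambda m,k:np.round(np.percentile(J[m][:,k],[2,50,98]),1)
    print('blue n',b.sum(),'x',q(b,0),'y',q(b,1),'z',q(b,2)); print('yellow n',y.sum(),'x',q(y,0),'y',q(y,1),'z',q(y,2))
    for n,m,dep in (('blue',b,1),('yel',y,0)):
        w=J[m]; k=1-dep; f=np.polyfit(w[:,k],w[:,dep],1); print(n,'tilt deg',np.degrees(f[0]).round(2))
    zt=s['tool_pos'][2]*1000-10
    sh=o&(J[...,2]>zt+36-8)&(J[...,2]<zt+36+10)
    print('bottle mask z',np.round(np.percentile(J[o][:,2],[1,25,50,75,99]),1),'x',q(o,0),'y',q(o,1))
    z=J[...,2]; fr=o&(z<zt+25)&(z>zt-15)&(u>285)&(u<350); 
    print('front face n',fr.sum(),'y',q(fr,1),'z',q(fr,2)); w=J[fr]; f=np.linalg.lstsq(np.c_[w[:,0],w[:,2],np.ones(len(w))],w[:,1],rcond=None)[0]; print('front yaw deg',np.degrees(f[0]).round(2),'lean deg',np.degrees(f[1]).round(2))
    t=((s['tool_pos']-C)@Rj)*1000; M=R.from_rotvec(s['tcp_rot']).as_matrix()
    print('tcp jig',t.round(1),'jaw',np.degrees(np.arctan2(M[1,1],M[0,1])).round(2),'F jig',(s['wrist_force']@Rj).round(2),'tor',s['torque'].round(2),'w',round(s['width'],3),'t',s['time'])
    return p,J,o
E
python3 -c "
from h import *
p,J,o=rep()
print('rows col320:'); 
for r in range(244,350,8): print(r,J[r,300].round(1),J[r,335].round(1))
"
```

```text
blue n 2790 x [-99.4 -50.6  -5.2] y [ 1.7  6.5 11. ] z [14.9 16.5 17.9]
yellow n 1198 x [ 1.6  5.9 11. ] y [-60.3 -26.3  -3.5] z [15.  16.5 17.7]
blue tilt deg 0.18
yel tilt deg 0.75
bottle mask z [ 59.3  98.8 119.4 121.6 130. ] x [-54.4 -32.8 -11.5] y [-53.  -17.  -15.2]
front face n 2626 y [-16.2 -15.6 -15.1] z [ 71.3  93.4 109.8]
front yaw deg 0.1 lean deg 0.03
tcp jig [-33.5 -35.7  85.2] jaw -22.21 F jig [ 0.07 -0.34 -1.73] tor [-0.06 -0.01  0.03] w 0.535 t 4.6
rows col320:
244 [-45.2 -34.3  -1. ] [-22.5 -34.8  -2. ]
252 [-41.7 -15.6  64.3] [-25.4 -15.4  65. ]
260 [-41.2 -15.8  74.1] [-25.8 -15.7  74.4]
268 [-40.7 -15.2  84.5] [-26.1 -15.9  83. ]
276 [-40.3 -15.5  92. ] [-26.5 -15.3  92.4]
284 [-40.  -16.1  98. ] [-26.7 -15.9  98.7]
292 [-39.6 -15.3 106.6] [-27.  -15.6 105.9]
300 [-39.3 -15.4 112.6] [-27.3 -15.7 112. ]
308 [-39.1 -15.3 118.4] [-27.5 -15.7 117.8]
316 [-39.  -17.1 120.6] [-27.6 -17.3 120.3]
324 [-39.  -19.4 121.9] [-27.5 -20.4 120.3]
332 [-38.9 -21.  124.3] [-27.6 -20.9 124.4]
340 [-39.  -23.8 124.8] [-27.6 -23.8 124.9]
348 [-39.  -25.9 126.3] [-27.6 -25.8 126.6]
```

Relative to the fences, the bottle's front face is about 17 mm short of the blue one and its side about 11 mm short of the yellow. Underside is about 54 mm above the bed. I'll lower it there in free space.

```bash
python3 -m creep '[[255,[0,0,-8],0],[255,[0,0,-14],0],[255,[0,0,-14],0],[255,[0,0,-8],0],[255,[0,0,-4],0],[255,[0,0,-2],0],[255,[0,0,0],0],[255,[0,0,0],0]]'; python3 -c "
from h import *
rep('pics/w5.png')"
```

```text
time: 5.27
tool_pos: [0.504, 0.1059, 0.0457]
tcp_rot: [1.488, 1.001, -1.487]
wrist_force: [0.3, -0.5, -1.6]
width: 0.537
blue n 4529 x [-99.  -49.5  -5.1] y [ 1.8  6.6 11.1] z [14.8 16.5 17.8]
yellow n 1371 x [ 1.8  6.  10.9] y [-97.3 -20.5  -3.3] z [15.1 16.4 17.7]
blue tilt deg 0.05
yel tilt deg 1.69
bottle mask z [ 9.9 49.2 69.9 72.1 80.5] x [-54.1 -32.6 -11.2] y [-51.6 -15.6 -13.8]
front face n 2642 y [-14.9 -14.3 -13.7] z [21.9 43.9 60.5]
front yaw deg 0.2 lean deg -0.03
tcp jig [-33.1 -34.2  36. ] jaw -22.12 F jig [ 0.66 -0.44 -1.12] tor [ 0.01 -0.01 -0.02] w 0.532 t 5.3167
```

```bash
python3 -m creep '[[255,[0,0,-1],0],[255,[0,0,-1],0],[255,[0,0,-1],0],[255,[0,0,-0.5],0],[255,[0,0,-0.5],0],[255,[0,0,0],0],[255,[0,0,0],0],[255,[0,0,0],0]]'; python3 -c "
from h import *
rep('pics/w6.png')"
```

```text
time: 5.98
tool_pos: [0.5035, 0.1059, 0.0413]
tcp_rot: [1.488, 1.001, -1.488]
wrist_force: [0.2, -0.8, -1.0]
width: 0.53
blue n 4768 x [-99.1 -49.8  -5. ] y [ 1.8  6.6 11. ] z [14.8 16.5 17.8]
yellow n 1418 x [ 1.7  5.9 11. ] y [-40.8 -19.9  -3.1] z [14.8 16.4 17.6]
blue tilt deg -0.1
yel tilt deg 1.81
bottle mask z [ 5.3 44.9 65.5 67.7 76.1] x [-54.6 -33.  -11.7] y [-51.7 -15.8 -14. ]
front face n 2617 y [-15.1 -14.5 -13.9] z [17.2 39.3 55.7]
front yaw deg 0.19 lean deg 0.04
tcp jig [-33.7 -34.6  31.3] jaw -22.12 F jig [-0.4  -0.05 -1.83] tor [ 0.02 -0.03 -0.02] w 0.527 t 6.0333
```

Not touching yet (Fz is still the bottle's weight), so I'll keep lowering slowly.

```bash
python3 -m creep '[[255,[0,0,-0.5],0],[255,[0,0,-0.5],0],[255,[0,0,-0.5],0],[255,[0,0,0],0],[255,[0,0,0],0],[255,[0,0,0],0],[255,[0,0,0],0],[255,[0,0,0],0]]'; python3 -c "
from h import *
rep('pics/w7.png')"
```

```text
time: 6.7
tool_pos: [0.5036, 0.106, 0.0411]
tcp_rot: [1.487, 1.001, -1.488]
wrist_force: [-4.2, -1.0, 8.3]
width: 0.531
blue n 4784 x [-99.2 -50.1  -5. ] y [ 1.8  6.6 11. ] z [14.6 16.5 17.8]
yellow n 1417 x [ 1.7  5.9 11. ] y [-40.  -19.8  -3.5] z [14.9 16.5 17.6]
blue tilt deg 0.04
yel tilt deg 1.63
bottle mask z [ 5.1 44.8 65.3 67.5 75.9] x [-54.5 -32.9 -11.6] y [-51.7 -15.8 -13.9]
front face n 2615 y [-15.  -14.4 -13.8] z [17.1 38.9 55.5]
front yaw deg 0.18 lean deg 0.06
tcp jig [-33.6 -34.5  31.1] jaw -22.11 F jig [-3.92 -2.93  9.1 ] tor [-0.08  0.62 -0.  ] w 0.54 t 6.75
```

Contact with the bed is clear: Fz rose to about 10 N at TCP z 41.1. I'll ease that off and slide towards the corner, aiming for about 4 mm on each fence first.

```bash
python3 -m creep '[[255,[0,0,0.7],0],[255,[4,2.3,0],0],[255,[4,2.3,0],0],[255,[4,2.3,0],0],[255,[4,2.3,0],0],[255,[4,2.3,0],0],[255,[1.7,1.1,0],0],[255,[0,0,0],0]]'; python3 -c "
from h import *
rep('pics/w8.png')"
```

```text
time: 7.42
tool_pos: [0.5238, 0.1176, 0.0412]
tcp_rot: [1.483, 1.002, -1.491]
wrist_force: [-7.7, -4.7, 10.9]
width: 0.532
blue n 4391 x [-99.  -49.1  -4.7] y [ 4.7  9.6 14. ] z [14.6 16.5 17.8]
yellow n 366 x [ 6.6 10.9 13.7] y [-93.2  -8.4  -2.7] z [14.5 16.4 17.7]
blue tilt deg 0.05
yel tilt deg -0.06
bottle mask z [16.3 49.5 65.7 67.9 76. ] x [-40.1 -18.4   3. ] y [-33.5   1.8   4.5]
front face n 2604 y [3.3 3.9 4.6] z [17.3 39.1 55.6]
front yaw deg 0.24 lean deg 0.3
tcp jig [-19.2 -16.2  31.2] jaw -22.09 F jig [-4.73 -6.55 10.79] tor [-0.76  1.19 -0.08] w 0.533 t 7.4667
```

View pics/w8.png

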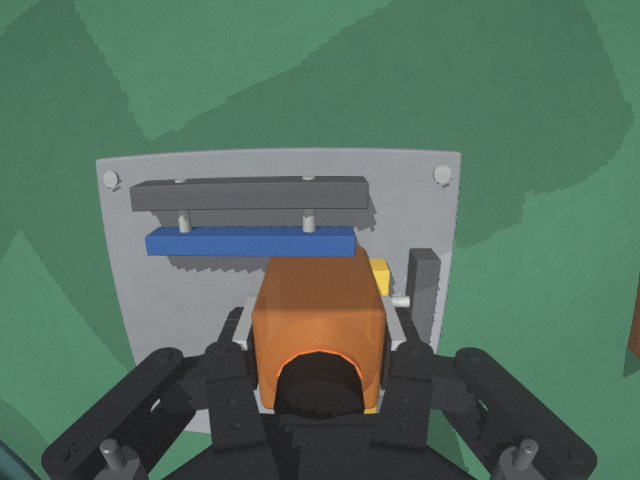

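Both fences are pushed about 3 mm: blue centre moved from 6.6 to 9.6, and the yellow far edge from 11.0 to 13.7. The bottle is still square (yaw 0.24°, lean 0.3°). I'll go 4 mm further on each and lighten the down-force.

```bash
python3 -m creep '[[255,[0,0,0.6],0],[255,[1,0.4,0],0],[255,[1,0.4,0],0],[255,[1,0.5,0],0],[255,[1,0.5,0],0],[255,[1,0.4,0],0],[255,[0,0,0],0],[255,[0,0,0],0]]'; python3 -c "
from h import *
p,J,o=rep('pics/w9.png')
H=cv2.cvtColor(p,cv2.COLOR_BGR2HSV); m=(abs(H[...,0].astype(int)-25)<6)&(H[...,1]>150)&(u>330)&(u<420)&(v>200)&(v<330)&(abs(J[...,2]-18)<4)
for r in range(200,320,6):
  k=np.where(m[r])[0]
  if len(k)>3: print(r,k.min(),k.max(),J[r,k.min()].round(1),J[r,k.max()].round(1))"
```

```text
time: 8.13
tool_pos: [0.5261, 0.1189, 0.0413]
tcp_rot: [1.479, 1.004, -1.497]
wrist_force: [-11.5, -6.4, 17.2]
width: 0.53
blue n 4339 x [-99.1 -49.2  -4.8] y [ 6.7 11.6 16. ] z [14.7 16.5 17.8]
yellow n 297 x [ 8.7 12.4 15.2] y [-91.5  -7.9  -2.9] z [14.6 16.4 17.5]
blue tilt deg 0.07
yel tilt deg 0.07
bottle mask z [15.9 49.6 65.8 67.9 76.1] x [-38.3 -16.6   4.7] y [-31.4   4.    6.6]
front face n 2583 y [5.4 6.  6.7] z [17.7 39.3 55.6]
front yaw deg 0.21 lean deg 0.55
tcp jig [-17.6 -14.1  31.3] jaw -22.09 F jig [ -9.85 -10.61  15.29] tor [-1.12  2.23 -0.15] w 0.534 t 8.1833
278 375 388 [ 9.  -4.9 15.7] [14.9 -4.4 17. ]
284 377 388 [10.  -7.8 16.3] [15.5 -8.3 15.4]
290 379 387 [ 11.1 -10.6  17. ] [ 15.  -10.9  16.4]
```

View pics/w9.png

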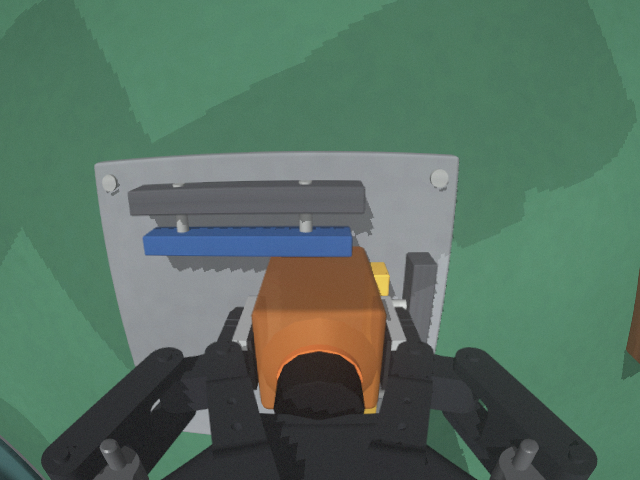

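Fences are at about 5.0 mm (blue) and 4.7 mm (yellow). The down-force has grown to about 17 N through bed friction and arm compliance, so I'll ease upwards.

```bash
python3 -m creep '[[255,[0,0,0.4],0],[255,[0,0,0.4],0],[255,[0,0,0.4],0],[255,[0,0,0.3],0],[255,[0,0,0],0],[255,[0,0,0],0],[255,[0,0,0],0],[255,[0,0,0],0]]'; python3 -c "
from h import *
p,J,o=rep('pics/w10.png')
M=R.from_rotvec(read_state()['tcp_rot']).as_matrix(); print('tool axis',M[:,0].round(4))"
```

```text
time: 8.85
tool_pos: [0.5264, 0.1193, 0.0414]
tcp_rot: [1.481, 1.004, -1.496]
wrist_force: [-7.4, -2.8, 4.9]
width: 0.537
blue n 4343 x [-99.1 -49.   -4.8] y [ 7.  12.  16.4] z [14.7 16.5 17.8]
yellow n 277 x [ 8.9 12.6 15.3] y [-90.7  -8.   -2.7] z [14.5 16.5 17.7]
blue tilt deg 0.1
yel tilt deg -0.01
bottle mask z [15.8 49.4 65.8 67.9 76.1] x [-38.2 -16.5   4.8] y [-30.9   4.4   7. ]
front face n 2619 y [5.8 6.4 7.1] z [17.4 39.3 55.8]
front yaw deg 0.2 lean deg 0.45
tcp jig [-17.5 -13.7  31.3] jaw -22.11 F jig [-5.49 -7.77  4.57] tor [-0.82  1.35 -0.12] w 0.538 t 8.9
tool axis [-0.0082 -0.0028 -1.    ]
```

```bash
python3 -m creep '[[255,[0.7,0.2,0.2],0],[255,[0.7,0.2,0.2],0],[255,[0.7,0.2,0.2],0],[255,[0.7,0.2,0.1],0],[255,[0.6,0.2,0.1],0],[255,[0,0,0],0],[255,[0,0,0],0],[255,[0,0,0],0]]'; python3 -c "
from h import *
p,J,o=rep('pics/w11.png')
H=cv2.cvtColor(p,cv2.COLOR_BGR2HSV); m=(abs(H[...,0].astype(int)-25)<6)&(H[...,1]>150)&(u>330)&(u<420)&(v>200)&(v<330)&(abs(J[...,2]-18)<4)
for r in range(270,300,3):
  k=np.where(m[r])[0]
  if len(k)>3: print(r,k.min(),k.max(),J[r,k.min()].round(1),J[r,k.max()].round(1))"
```

```text
time: 9.57
tool_pos: [0.5282, 0.1202, 0.0414]
tcp_rot: [1.478, 1.005, -1.498]
wrist_force: [-9.6, -4.8, 4.5]
width: 0.533
blue n 4319 x [-98.9 -48.6  -4.8] y [ 8.5 13.5 17.9] z [14.7 16.5 17.8]
yellow n 241 x [10.4 14.1 16.8] y [-89.5  -7.1  -2.8] z [14.4 16.4 17.8]
blue tilt deg 0.03
yel tilt deg 0.17
bottle mask z [15.1 49.3 65.9 68.  76.2] x [-36.7 -15.    6.3] y [-29.5   6.    8.6]
front face n 2602 y [7.3 7.9 8.6] z [17.6 39.4 55.7]
front yaw deg 0.22 lean deg 0.57
tcp jig [-16.1 -12.2  31.4] jaw -22.11 F jig [-6.24 -6.96  5.2 ] tor [-0.78  1.78 -0.07] w 0.535 t 9.6167
276 374 386 [10.3 -2.8 14.1] [16.  -2.8 14.1]
282 376 388 [10.8 -4.3 17.6] [16.8 -5.1 16. ]
285 377 387 [11.6 -6.5 16.1] [16.6 -7.1 15.1]
288 378 387 [12.1 -7.8 16.7] [16.4 -7.8 16.8]
291 379 387 [12.8 -9.6 16.3] [16.5 -9.5 16.7]
294 381 387 [ 13.7 -10.8  17.1] [ 16.9 -11.6  15.6]
```

Blue is now at about 6.9 mm. The yellow reading is coarser, around 6, so I'll cross-check both against the resting pictures from the fixed cameras.

```bash
python3 - <<'E'
from h import *
Rj=R.from_euler('z',-22,degrees=True).as_matrix(); C=np.array([.5477,.1254,.01])
def meas(n,p,rois):
    c=get_calibration(n); hsv=cv2.cvtColor(p,cv2.COLOR_BGR2HSV)
    out={}
    for nm,lo,hi,ax in (('yellow',19,31,0),('blue',102,122,1)):
        a,b,x,y=rois; m=(u>a)&(u<b)&(v>x)&(v<y)&(hsv[...,0]>lo)&(hsv[...,0]<hi)&(hsv[...,1]>140)
        vv,uu=np.where(m); J=(cast(c,np.c_[uu,vv],0.028)-C)@Rj*1000
        out[nm]=J,ax
    return out
for n,r in (("scene",(290,385,180,248)),("top",(200,335,245,372))):
    p0=cv2.imread(f"pics/{n}0.png"); p1,_=read_camera(n); cv2.imwrite(f"pics/{n}12.png",cv2.resize(p1[220:390,170:390] if n=='top' else p1[130:270,240:430],None,fx=3.5,fy=3.5))
    A,B=meas(n,p0,r),meas(n,p1,r)
    for k in A:
        a,ax=A[k]; b,_=B[k]; al=1-ax
        for lo in range(-104,0,13):
            f=lambda J:J[(J[:,al]>=lo)&(J[:,al]<lo+13)][:,ax]
            fa,fb=f(a),f(b)
            if len(fa)>5 and len(fb)>5: print(n,k,lo,len(fa),len(fb),'far',(np.percentile(fb,92)-np.percentile(fa,92)).round(1),'med',(np.median(fb)-np.median(fa)).round(1),'near',(np.percentile(fb,8)-np.percentile(fa,8)).round(1))
E
```

```text
scene yellow -104 33 28 far 3.0 med 4.4 near 6.2
scene yellow -91 29 27 far 5.5 med 6.2 near 6.2
scene yellow -78 41 32 far 0.1 med 3.0 near 4.5
scene yellow -65 42 35 far 0.1 med 0.3 near 3.2
scene yellow -52 45 36 far 2.8 med 4.5 near 6.2
scene yellow -39 39 41 far 2.6 med 3.0 near 2.9
scene yellow -26 31 33 far 1.3 med 3.2 near 3.1
scene yellow -13 34 32 far 1.8 med 3.3 near 6.2
scene blue -13 15 7 far 6.9 med 8.9 near 10.9
top yellow -104 27 24 far 4.7 med 5.1 near 6.0
top yellow -91 30 29 far 5.3 med 5.4 near 5.4
top yellow -78 31 28 far 4.7 med 5.1 near 5.5
top yellow -65 32 30 far 4.7 med 4.7 near 5.3
top yellow -52 31 10 far 4.9 med 6.7 near 6.7
top blue -91 26 13 far 5.6 med 6.4 near 7.3
```

View pics/scene12.png

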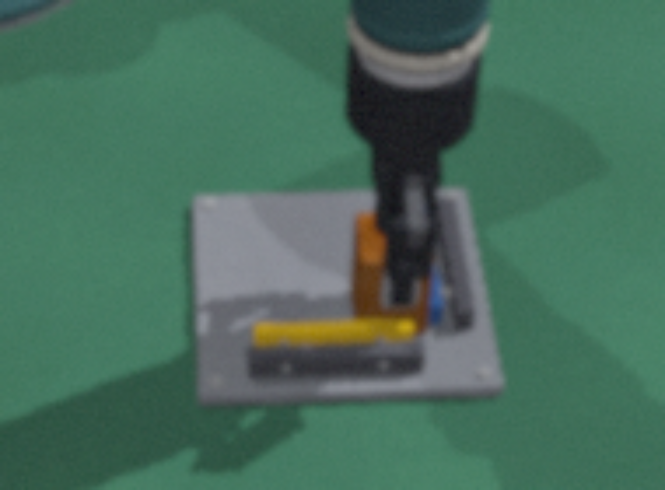

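The top camera gives yellow at about 5.2 mm and blue about 6.5. The scene view shows the bottle upright in the corner against both bars. A small extra push along jig x should even them up.

```bash
python3 -m creep '[[255,[0.6,-0.1,0.1],0],[255,[0.6,-0.1,0.1],0],[255,[0.6,-0.2,0.1],0],[255,[0.6,-0.1,0],0],[255,[0,0,0],0],[255,[0,0,0],0],[255,[0,0,0],0],[255,[0,0,0],0]]'; python3 - <<'E'
from h import *
p,J,o=rep('pics/w13.png')
H=cv2.cvtColor(p,cv2.COLOR_BGR2HSV); m=(abs(H[...,0].astype(int)-25)<6)&(H[...,1]>150)&(u>330)&(u<420)&(v>200)&(v<330)&(abs(J[...,2]-18)<4)
print('far',np.round([J[r,np.where(m[r])[0].max(),0] for r in range(270,300) if m[r].sum()>3],1))
Rj=R.from_euler('z',-22,degrees=True).as_matrix(); C=np.array([.5477,.1254,.01]); c=get_calibration('top')
q,_=read_camera('top')
def mm(p,lo,hi,ax):
    h=cv2.cvtColor(p,cv2.COLOR_BGR2HSV); k=(u>200)&(u<335)&(v>245)&(v<372)&(h[...,0]>lo)&(h[...,0]<hi)&(h[...,1]>140)
    vv,uu=np.where(k); J=(cast(c,np.c_[uu,vv],.028)-C)@Rj*1000; return J[(J[:,1-ax]<-58)&(J[:,1-ax]>-95)][:,ax]
p0=cv2.imread('pics/top0.png')
for n,a in (('yellow',(19,31,0)),('blue',(102,122,1))):
    A,B=mm(p0,*a),mm(q,*a); print(n,len(A),len(B),np.round(np.percentile(B,[8,50,92])-np.percentile(A,[8,50,92]),1),(B.mean()-A.mean()).round(2))
E
```

```text
time: 10.38
tool_pos: [0.5298, 0.1199, 0.0414]
tcp_rot: [1.478, 1.006, -1.5]
wrist_force: [-10.3, -3.2, 3.8]
width: 0.531
blue n 4283 x [-99.  -48.1  -4.6] y [ 8.9 13.9 18.2] z [14.6 16.5 17.8]
yellow n 233 x [12.4 15.7 18.2] y [-89.5  -7.   -2.8] z [14.7 16.4 17.5]
blue tilt deg 0.01
yel tilt deg 0.25
bottle mask z [13.2 49.1 65.8 68.1 76.2] x [-35.1 -13.3   7.9] y [-29.    6.3   8.9]
front face n 2608 y [7.7 8.3 8.9] z [17.5 39.3 55.7]
front yaw deg 0.19 lean deg 0.59
tcp jig [-14.5 -11.8  31.4] jaw -22.12 F jig [-7.66 -7.68  4.6 ] tor [-0.52  1.99 -0.1 ] w 0.533 t 10.4333
far [17.1 17.9 17.7 18.2 18.3 18.4 17.8 18.  17.6 17.9 18.  18.  18.1 18.
 17.9 18.2 18.3 17.8]
yellow 85 83 [6.8 6.7 6.6] 6.64
blue 80 9 [8.8 7.3 6.7] 7.44
```

Yellow is at about 6.6 to 7 mm and blue at 7.3 mm, and the bottle is still bearing lightly on the bed. One last look before handing in.

```bash
python3 -m creep '[[255,[0,0,0],0],[255,[0,0,0],0],[255,[0,0,0],0],[255,[0,0,0],0],[255,[0,0,0],0],[255,[0,0,0],0],[255,[0,0,0],0],[255,[0,0,0],0]]'; python3 -c "
from h import *
rep('pics/w14.png')
s=read_state();print('axis',R.from_rotvec(s['tcp_rot']).as_matrix()[:,0].round(4))
p,d=read_camera('scene'); cv2.imwrite('pics/s14.png',p)"
```

```text
time: 11.15
tool_pos: [0.5298, 0.1199, 0.0414]
tcp_rot: [1.478, 1.006, -1.5]
wrist_force: [-11.4, -3.1, 4.3]
width: 0.532
blue n 4284 x [-98.9 -48.1  -4.6] y [ 8.9 13.9 18.2] z [14.6 16.5 17.8]
yellow n 235 x [12.  15.7 18.2] y [-89.4  -7.3  -2.6] z [14.6 16.4 17.5]
blue tilt deg -0.0
yel tilt deg 0.36
bottle mask z [13.1 49.1 65.9 68.1 76.2] x [-35.1 -13.3   7.9] y [-29.    6.3   8.9]
front face n 2607 y [7.7 8.3 8.9] z [17.5 39.3 55.7]
front yaw deg 0.28 lean deg 0.54
tcp jig [-14.5 -11.8  31.4] jaw -22.12 F jig [-8.47 -7.52  4.8 ] tor [-0.57  2.02 -0.09] w 0.532 t 11.2
axis [-0.0131 -0.0028 -0.9999]
```

View pics/s14.png

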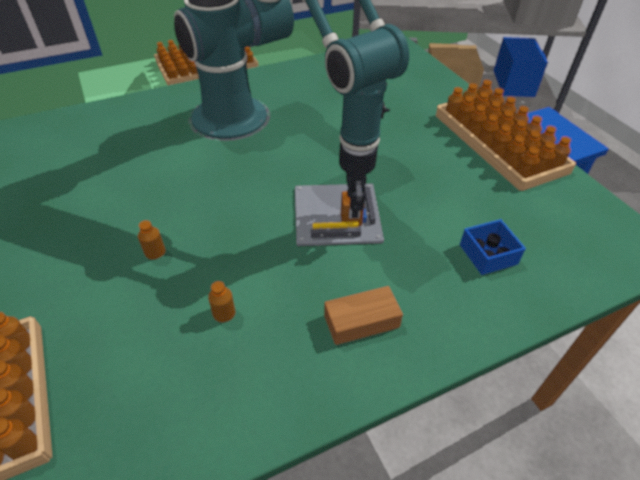

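View pics/w14.png

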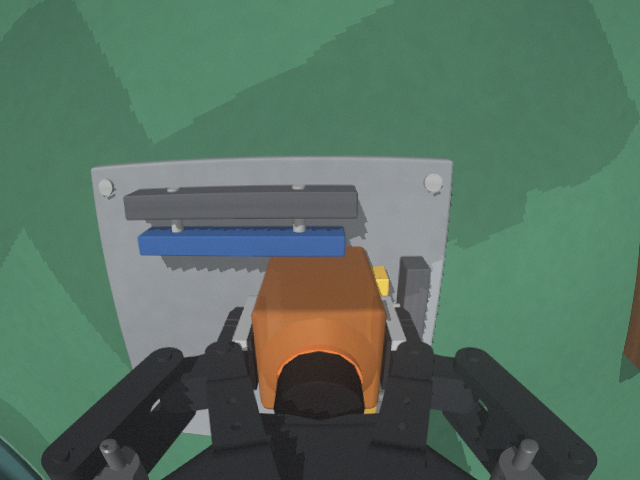

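The state is steady. The scene view shows the bottle in the jig corner at (348,205), with the round bottles at (151,240) and (222,302), the block at (363,315) and the bin at (491,246) where they were. In the wrist view the blue bar (rows 230 to 255) and the yellow bar (column 381) are both in contact. Handing in.

```bash
python3 -c "
from workcell import *
print(finish_job())"
```

```text
the job is handed in; nothing more can be done
None
```

I gripped the square bottle at 40 N, stood it on the jig bed, and pressed it into the corner. I handed the job in at about 11 s with the bottle still held there.

- **Fences:** my last readings were blue 7.3 mm back and yellow between 6.6 and 7.1 mm, against the 7 mm asked and 14 mm at the end of travel. The readings steadied and did not change over the last 0.7 s. The yellow fence was harder to see: the top camera and the wrist camera differ by up to about 0.5 mm there, and the coarse scene camera reading scattered too much to use.
- **Bottle:** it is within about 0.3° of square. It leans about 0.5° towards the blue fence, and the tool itself tilts about 0.8° because the arm gives a little under the push.
- **Forces:** the bottle bears on the bed with roughly 6 N. The side force is about 11 N, more than the springs alone, and I put the rest down to friction on the bed. The wrist vertical force rose to about 17 N while I was pushing in, so I eased it off.
- **Other objects:** the two round bottles, the wooden block and the cap bin look unmoved in the last scene picture.

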